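Close a filled cake tin in the lidding press and hold the lid down for taping

TASK

The ring cake is already in the round tin that stands in the lidding press: put the lid that fits this tin squarely on it and let go of the lid. Then take the press's handle, bring the arm down smoothly onto its two stop posts so that the foot squeezes the lid's rubber seal until the lid is fully home, and finish while holding it there, because the springy seal pushes the lid up again if you ease off before I have run the tape round the seam. Leave the smaller lid and everything else on the table as they are.

Things in the scene. Friction and masses are not known exactly. Their poses are not given: they have to be found in the camera images.
- press: Fixed bench press: grey base plate 236 x 160 x 12 mm with a low steel nest ring (118 mm outside, 20 mm above the table) holding the tin. Origin on the table under the nest centre, z up; -x is its front (handle side), hinge at +x, hinge axis along y. Stop posts at x -74, y +-66 mm, 95 mm high; hinge lugs at x 117, y +-76 mm, 121 mm high. Plate from x -94 to +142 mm. Turned up to 0.35 rad.
- press_hinge (a point): Centre of the arm's hinge axis, 115 mm behind (+x of the press) the nest centre, 104 mm above the table; its axes are those of press.
- press_arm (a joint): Arm angle, rad: 0 = level on the two stop posts (closed), 1.62 = upright against its open stop. A fork of two steel bars, 132 mm apart, from hinge to handle. A spring always drives it open: holding it at 0 takes about 5 N downward at the handle without a lid, 10 to 12 N with the lid on its seal; it flies up if let go. The stops bear more, so push well onto them.
- press_handle (a point): Round black bar, 22 mm diameter, along the press's y between the fork's bars (124 mm free). Origin at its middle, 215 mm from the hinge axis: closed, 100 mm in front (-x) of the nest centre and 104 mm above the table; open, 319 mm above the table, 10 mm behind the hinge axis. Its frame turns with the arm (the press's frame when closed).
- press_foot (a point): Centre of the underside of the pressure foot, fixed under the arm 115 mm from the hinge axis: white plastic ring, 82 mm outside, 62 mm inside, that bears on the lid's flange round the knob. Closed, it is above the nest centre, 72.3 mm above the table. With the arm upright the foot sticks out 32 mm towards the front.
- tin: Round steel tin, 100 mm outside, 94 mm inside diameter, 56 mm high, 0.3 kg, a ring cake inside; stands loose in the nest on the 12 mm plate. Origin at the centre of its underside, z up. On its rim a black rubber seal ring, 3 mm wide, stands 4 mm proud and sinks level under about 12 N (3 N per mm).
- lid: The lid that fits: steel, flange 104 mm diameter, 4 mm thick; below it a plug 90 mm diameter, 9 mm deep, that enters the tin; black knob on top. Starts on the table, plug down, left or right of the press. Origin at the centre of the plug's underside, z up; knob top 31 mm above it. 0.12 kg. Lying loosely on the seal its origin is about 50.5 mm above the tin's, fully home 47 mm.
- lid_knob (a point): Middle of the gripping part of the lid's knob: 28 mm diameter, upright cylinder 12 mm high, on the lid's axis, 25 mm above the lid's origin.
- small_lid: A lid of the same make but for a smaller tin: flange 82 mm, plug 69 mm diameter. It stands on the other side of the press (which side is which changes). Not to be used. Origin as for lid.
- tape_roll: Roll of cream packing tape, 103 mm diameter, 25 mm high, lying flat at the right. Bystander.
- timer: White kitchen timer, 70 x 66 x 21 mm, lying behind the press. Bystander.
Things that resemble listed ones, but are neither listed nor needed, are in the scene too. What is shaped like the tin but pink is not meant.

How it is judged:
By the outcome, as a careful person would: the job done as asked, in the order asked, and still so for the second after the job is handed in, while the arm keeps its last pose, push and grip.
It also fails if it takes over 69 s, if anything falls off the work surface, if the arm or the gripper's body presses on something with over 40 N, if the wrist force passes 120 N, or if a joint passes its speed limit or range.

ROBOT

A 7-joint arm with a two-finger parallel gripper is mounted at the origin on a cart in front of the work surface, level with it; the furniture and walls round the work are solid. World frame = base frame: x ahead of the robot, y to its left, z up, the work surface at z = 0. Lengths are in m, angles in rad, forces in N, time in s.
With the tool pointing down it reaches from about 0.35 to 0.9 m from the base axis. Payload 7.2 kg.
Tool frame: the origin (TCP) lies on the centre line of the jaws, within the pads' length; the fingertips stand 19 mm ahead of it and the grasp point (between the pads) is the TCP; z points along the fingers, y is the line along which they close (so a half turn about z gives the same grasp; the last joint's range is limited). The gripper opens to 88 mm and grips with 3 to 60 N. Pads are 20 mm wide; open, the fingers measure 115 mm over their backs; the gripper's body (75 mm by 178 mm) begins 61 mm behind the grasp point.
Start: joints at [-1.233, 0.411, -0.013, 1.596, 0.006, 1.134, -0.082], TCP at [0.247, 0.574, 0.242] pointing down, gripper open.
Joint ranges: [-2.95, 2.95], [-0.29, 1.99], [-1.47, 1.44], [0.14, 2.54], [-1.03, 4.17], [0.13, 1.85], [-2.86, 2.86]. Speed limits (rad/s): [2.39, 2.39, 3.01, 3.01, 3.14, 3.14, 3.14].

INTERFACE

Orientations are given as a rotation vector (axis times angle).
In Python, from cell import get_state, grab_frame, close_job, spot_in, silhouettes, spot_point gives the robot as it stands. The module is installed in compiled form; this text tells all that it offers.
- The arm moves only by the tool step_arm, never from a script. Its argument "series" is a list of rows, each an object with "twist": the turn, a rotation vector about the tool's x, y, z in rad, a list of three; "xyz": the shift along the tool's x, y, z in mm, a list of three; "grip": the opening, from 0 (shut) to 1 (fully open). A call has 1 to 8 rows; each row shifts and turns the commanded pose from where the row before left it, along the tool's axes as they then stand; what a row does not reach is not made up. A row lasts 1/10 s, in which the tool goes at most 50 mm and 8.59 degrees, less where a joint would pass 70% of its speed; a pose out of reach is approached as far as the arm can. A call with a gripper value outside its range is refused whole. The fingers move at their own pace and stop on an object; the grip force is fixed at half the most. Time passes only in rows, so rows that do not move let the fingers close. It gives the time, the measured TCP pose, the force, the opening and the grip force at its end, in the units of the state.
- get_state(): the state, without advancing time (a new reading comes with each control period).
- grab_frame(name): name is "scene" or "top" or "wrist"; returns a dict with "frame" (420x560x3 uint8, red, green, blue), "z_map" (420x560 float32, m along the optical axis (not along the pixel's ray), 0 where there is no reading), "fx", "fy", "cx", "cy" (pixels), "camera_from_world" (4x4, takes a point from world to camera coordinates); the wrist camera has in their place "tool_from_camera" (4x4, takes a point from camera to tool coordinates, whose origin is the TCP and whose axes are the flange's). Camera axes: x right, y down, z forward; pixel columns grow to the right and rows downward; lengths in m; the calibration is good to about 2 mm. The wrist camera is an equidistant fisheye: a pixel r from the principal point sees the ray r / f radians off the axis. A picture is of the moment at which its call begins: read the wrist's pose just before it.
- close_job(): hands the job in; it is judged then, once.
Trained networks look in a picture, given as the dict that the camera call returned (one of the last four; its "shot" number tells which), for a name from the list of things; names that differ only in an ending like _2 or _b are one class to them, and where a whole thing is asked for, a point or a joint stands for the part that bears it (a point fixed in the world has none). Each returns a list of dicts, best first, with "score" (0 to 1); they miss things now and then, are a little off and sometimes report something else, mostly with a low value. They report only what shows in the picture. A call takes as long as a camera call. They do not tell look-alikes from the thing itself.
- spot_in(picture, query): "extent" ([left, top, right, bottom] in pixels, round what is visible of it).
- silhouettes(picture, query): "mask" (420x560 bool, what is visible of it) and "extent" ([left, top, right, bottom] in pixels, round what is visible of it).
- spot_point(picture, query): "centre" ([column, row] in pixels: a listed point, or the origin of a listed thing).
The state is a dict: "clock": time; "q": joint angles; "joint_vel": joint speeds; "tau": joint torques, N m; "position": TCP position; "eef_rot": TCP orientation; "ft_force": force on the tool from outside, world axes, zero at the start; "ft_torque": the same for the moment, N m; "grip_width": opening from 0.0 (shut) to 1.0 (fully open); "grip_force": force on a finger pad.
Only numpy, scipy, OpenCV 4.12 (cv2) and the standard library are available. Lean on these libraries where they do the work, as an engineer would, in place of code of your own. Each camera call takes 0.05 s, during which the arm holds its last target. There are 200 camera calls.

## Working session

There is one attempt and no reset: what is moved stays moved. The work goes in short steps, Python scripts to look and compute and a tool call to move; the robot and the scene stay as the last step left them, time stands still between calls to the robot, and variables do not carry over. Pictures are saved under pics/ and viewed, at most 10 in all, crops included, and the job is handed in when it is done.

Besides the shell and the picture viewer there is one more tool, called after "Emit:" as a command line: name --argument value ..., lists and objects as JSON in quotes. step_arm: Moves the arm, as the interface text tells. Its arguments: {"type":"object","properties":{"series":{"type":"array"}},"required":["series"]}

```bash
mkdir -p pics; cat > h.py <<'E'
import numpy as np, cv2
from scipy.spatial.transform import Rotation as R
from cell import *
def world(p,u,v,z=None):
    T=np.linalg.inv(p["camera_from_world"]); d=np.array([(u-p["cx"])/p["fx"],(v-p["cy"])/p["fy"],1.])
    if z is None: c=d*p["z_map"][int(round(v)),int(round(u))]; return T[:3,:3]@c+T[:3,3]
    r=T[:3,:3]@d; return T[:3,3]+r*(z-T[2,3])/r[2]
def cloud(p):
    v,u=np.mgrid[:420,:560]; Z=p["z_map"]; c=np.stack([(u-p["cx"])/p["fx"]*Z,(v-p["cy"])/p["fy"]*Z,Z],-1)
    T=np.linalg.inv(p["camera_from_world"]); return c@T[:3,:3].T+T[:3,3]
E
python3 - <<'E'
from h import *
s=get_state(); print(s["clock"],s["position"],s["eef_rot"],s["grip_width"])
ims=[]
for n in ("scene","top"):
    p=grab_frame(n); C=cloud(p); cv2.imwrite(f"pics/{n}0.png",p["frame"][:,:,::-1])
    for q in ("press","press_arm","lid","small_lid","tin","tape_roll","timer"):
        for r in silhouettes(p,q)[:3]:
            m=r["mask"]&(p["z_map"]>0); X=C[m]; print(n,q,round(r["score"],2),np.round(r["extent"]),np.round(np.median(X,0),3),np.round(np.percentile(X,2,0),3),np.round(np.percentile(X,98,0),3))
    for q in ("press","press_hinge","press_handle","press_foot","tin","lid","lid_knob"):
        for r in spot_point(p,q)[:3]:
            print(n,"pt",q,round(r["score"],2),np.round(r["centre"],1),np.round(world(p,*r["centre"]),3))
E
```

```text
0.0 [0.24656835 0.57378633 0.24079954] [-6.32897221e-01 -3.07697806e+00  2.52413458e-03] 0.9993807323678092
scene press 0.95 [223. 122. 311. 266.] [ 0.64  -0.026  0.076] [ 0.445 -0.094  0.005] [0.788 0.133 0.326]
scene press 0.4 [363. 237. 401. 267.] [ 0.671 -0.333  0.019] [ 0.628 -0.382  0.001] [ 0.724 -0.288  0.026]
scene press_arm 0.73 [326. 276. 370. 308.] [ 0.479 -0.333  0.012] [ 0.437 -0.375 -0.002] [ 0.542 -0.278  0.031]
scene press_arm 0.7 [269. 121. 310. 206.] [ 0.651 -0.02   0.232] [ 0.623 -0.085  0.111] [0.666 0.055 0.328]
scene lid 0.97 [328. 277. 368. 309.] [ 0.479 -0.332  0.012] [ 0.436 -0.375  0.001] [ 0.533 -0.281  0.031]
scene lid 0.64 [171. 211. 198. 226.] [0.472 0.264 0.013] [0.442 0.235 0.004] [0.513 0.304 0.031]
scene small_lid 0.82 [171. 211. 196. 225.] [0.472 0.267 0.012] [ 0.442  0.235 -0.003] [0.52  0.327 0.032]
scene small_lid 0.55 [344. 211. 370. 236.] [ 0.77  -0.204  0.016] [ 0.746 -0.234 -0.002] [ 0.818 -0.16   0.021]
scene tin 0.96 [243. 217. 277. 245.] [ 0.528 -0.008  0.05 ] [ 0.484 -0.057  0.014] [0.584 0.044 0.073]
scene tin 0.63 [254. 266. 297. 312.]
[... 1620 characters left out ...]
. 156. 306. 188.] [ 0.654 -0.011  0.26 ] [ 0.624 -0.081  0.005] [0.679 0.055 0.332]
top timer 0.2 [244. 156. 308. 251.] [ 0.609 -0.009  0.015] [ 0.447 -0.085  0.003] [0.673 0.072 0.33 ]
top pt press 0.69 [275.  216.1] [ 0.541 -0.007  0.036]
top pt press_hinge 0.81 [276.1 177.8] [ 0.633 -0.012  0.254]
top pt press_handle 0.85 [276.  163.8] [ 0.66  -0.012  0.325]
top pt press_foot 0.87 [275.1 181.2] [ 0.631 -0.009  0.187]
top pt press_foot 0.42 [276.2 175.6] [ 0.637 -0.012  0.264]
top pt tin 0.95 [332.4 272.4] [ 0.366 -0.178  0.003]
top pt tin 0.54 [273.5 218.4] [ 0.535 -0.002  0.03 ]
top pt lid 0.73 [378.4 229.4] [ 0.493 -0.321  0.016]
top pt lid_knob 0.79 [383.2 230. ] [ 0.491 -0.333  0.028]
```

```bash
python3 - <<'E'
from h import *
a=cv2.imread("pics/scene0.png")[100:330,140:420];b=cv2.imread("pics/top0.png")[110:310,180:420]
a=cv2.resize(a,(400,329));b=cv2.resize(b,(400,333))
cv2.imwrite("pics/both.png",np.hstack([cv2.resize(a,(400,330)),cv2.resize(b,(400,330))]))
p=grab_frame("top");C=cloud(p)
X=C[p["z_map"]>0]
def sel(zl,zh,xl=.4,xh=.85,yl=-.14,yh=.16): 
    m=(X[:,2]>zl)&(X[:,2]<zh)&(X[:,0]>xl)&(X[:,0]<xh)&(X[:,1]>yl)&(X[:,1]<yh);return X[m]
h=sel(.31,.345)
(cx,cy),(w,hh),ang=cv2.minAreaRect(h[:,:2].astype(np.float32)); print("handle",len(h),h.mean(0),(cx,cy),w,hh,ang)
# plate
P=sel(.005,.035); print("plate",cv2.minAreaRect(P[:,:2].astype(np.float32)))
# posts
Q=sel(.085,.1,.4,.56); 
for sgn in(1,-1):
    q=Q[sgn*(Q[:,1]+.01)>0.02]; print("post",len(q),q.mean(0) if len(q) else 0)
# rim top: circle
rim=sel(.064,.08,.46,.61,-.08,.07); print("rim",len(rim),cv2.minEnclosingCircle(rim[:,:2].astype(np.float32)), rim[:,2].mean())
# lid circle flange
L=sel(.006,.022,.4,.56,-.4,-.26);print("lid",cv2.minEnclosingCircle(L[:,:2].astype(np.float32)),np.ptp(L,axis=0))
K=sel(.025,.04,.4,.56,-.4,-.26);print("knob",len(K),K.mean(0),cv2.minEnclosingCircle(K[:,:2].astype(np.float32)))
S=sel(.006,.022,.4,.56,.2,.34);print("small",cv2.minEnclosingCircle(S[:,:2].astype(np.float32)))
s=get_state();print(R.from_rotvec(s["eef_rot"]).as_matrix().round(3))
E
```

```text
handle 505 [ 0.66061285 -0.01428906  0.32636212] (0.6611535549163818, -0.014480464160442352) 0.14361345767974854 0.023126311600208282 85.96766662597656
plate ((0.6251096129417419, 0.009782060980796814), (0.449733704328537, 0.2994624078273773), 0.011636186391115189)
post 30 [0.46777222 0.06609361 0.09402003]
post 28 [ 0.4578755  -0.06488701  0.09516277]
rim 107 ((0.5355531573295593, -0.00513429706916213), 0.04980272054672241) 0.07124916035745792
lid ((0.4806784391403198, -0.3327357769012451), 0.09565948694944382) [0.15789428 0.13737151 0.01579735]
knob 66 [ 0.48472427 -0.32740772  0.03119768] ((0.4842182397842407, -0.3278917372226715), 0.014196021482348442)
small ((0.4815378189086914, 0.27097922563552856), 0.0955745056271553)
[[-0.919  0.395 -0.   ]
 [ 0.395  0.919  0.   ]
 [ 0.     0.    -1.   ]]
```

View pics/both.png

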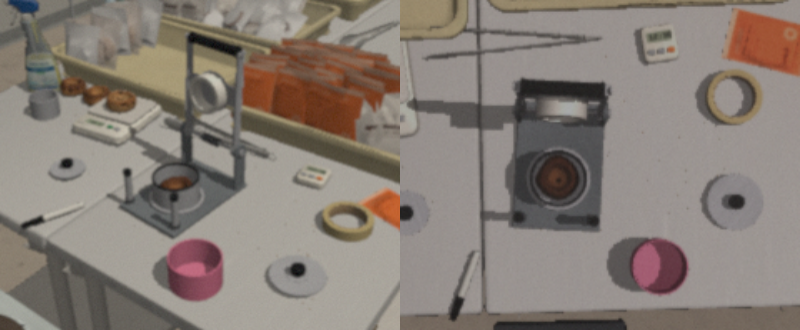

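Emit:
step_arm --series '[{"twist": [0,0,-0.112],"xyz": [0,0,0],"grip": 1},{"twist": [0,0,-0.112],"xyz": [0,0,0],"grip": 1},{"twist": [0,0,-0.112],"xyz": [0,0,0],"grip": 1},{"twist": [0,0,0],"xyz": [-30,-35,0],"grip": 1},{"twist": [0,0,0],"xyz": [-30,-35,0],"grip": 1},{"twist": [0,0,0],"xyz": [-30,-35,0],"grip": 1},{"twist": [0,0,0],"xyz": [-30,-35,0],"grip": 1},{"twist": [0,0,0],"xyz": [-30,-35,0],"grip": 1}]'

```text
clock: 2.35
position: [0.3851, 0.3876, 0.2419]
eef_rot: [0.109, 3.139, 0.001]
ft_force: [0.7, -0.4, -0.1]
grip_width: 1.003
grip_force: 0.0
```

Emit:
step_arm --series '[{"twist": [0,0,0],"xyz": [-9.4,-44,0],"grip": 1},{"twist": [0,0,0],"xyz": [-9.4,-44,0],"grip": 1},{"twist": [0,0,0],"xyz": [-9.4,-44,0],"grip": 1},{"twist": [0,0,0],"xyz": [-9.4,-44,0],"grip": 1},{"twist": [0,0,0],"xyz": [-9.4,-44,0],"grip": 1},{"twist": [0,0,0],"xyz": [-9.4,-44,0],"grip": 1},{"twist": [0,0,0],"xyz": [-9.4,-44,0],"grip": 1},{"twist": [0,0,0],"xyz": [-9.4,-44,0],"grip": 1}]'

```text
clock: 3.15
position: [0.4347, 0.031, 0.242]
eef_rot: [0.109, 3.139, 0.001]
ft_force: [1.0, -0.3, -0.7]
grip_width: 0.999
grip_force: 0.0
```

Emit:
step_arm --series '[{"twist": [0,0,0],"xyz": [-9.4,-44,0],"grip": 1},{"twist": [0,0,0],"xyz": [-9.4,-44,0],"grip": 1},{"twist": [0,0,0],"xyz": [-9.4,-44,0],"grip": 1},{"twist": [0,0,0],"xyz": [-9.4,-44,0],"grip": 1},{"twist": [0,0,0],"xyz": [-9.4,-44,0],"grip": 1},{"twist": [0,0,0],"xyz": [-9.4,-44,0],"grip": 1},{"twist": [0,0,0],"xyz": [-9.4,-44,0],"grip": 1},{"twist": [0,0,0],"xyz": [-9.4,-40,0],"grip": 1}]'

```text
clock: 3.95
position: [0.4854, -0.3217, 0.2418]
eef_rot: [0.11, 3.139, -0.001]
ft_force: [1.6, 0.5, -0.2]
grip_width: 1.001
grip_force: 0.0
```

```bash
cat >> h.py <<'E'
def wcloud(p,s):
    v,u=np.mgrid[:420,:560]; dx=(u-p["cx"]);dy=(v-p["cy"]); r=np.hypot(dx,dy)+1e-9; th=r/p["fx"]; Z=p["z_map"]
    t=np.tan(th); c=np.stack([dx/r*t*Z,dy/r*t*Z,Z],-1); T=p["tool_from_camera"]; c=c@T[:3,:3].T+T[:3,3]
    return c@R.from_rotvec(s["eef_rot"]).as_matrix().T+s["position"]
E
python3 - <<'E'
from h import *
s=get_state();p=grab_frame("wrist");C=wcloud(p,s);cv2.imwrite("pics/w1.png",p["frame"][:,:,::-1])
print(s["position"],p["tool_from_camera"].round(3),p["fx"],p["cx"],p["cy"])
for q in("lid","lid_knob"):
    for r in silhouettes(p,q)[:2]:
        X=C[r["mask"]&(p["z_map"]>0)];print(q,r["score"],r["extent"],X.min(0).round(3),X.max(0).round(3))
        K=X[(X[:,2]>.024)&(X[:,2]<.045)];F=X[(X[:,2]>.007)&(X[:,2]<.02)]
        for A in(K,F):print(len(A),cv2.minEnclosingCircle(A[:,:2].astype(np.float32)),np.median(A,0)) if len(A) else 0
E
```

```text
[ 0.48540323 -0.32174474  0.24180631] [[ 0.001 -0.961 -0.275  0.076]
 [ 1.     0.001  0.    -0.   ]
 [-0.    -0.275  0.961 -0.142]
 [ 0.     0.     0.     1.   ]] 325.19226210127806 276.2132674368965 211.74668840980755
lid 0.92 [225.2, 143.5, 314.3, 224.6] [ 0.434 -0.383 -0.003] [ 0.542 -0.277  0.032]
482 ((0.4848642647266388, -0.32813727855682373), 0.014038631692528725) [ 0.48440515 -0.32800626  0.02999002]
5444 ((0.485348641872406, -0.32833853363990784), 0.052232373505830765) [ 0.48192475 -0.32819484  0.01219474]
lid_knob 0.89 [230.1, 144.2, 312.4, 228.7] [ 0.434 -0.38  -0.002] [ 0.541 -0.277  0.032]
482 ((0.4848642647266388, -0.32813727855682373), 0.014038631692528725) [ 0.48440515 -0.32800626  0.02999002]
5433 ((0.4852542281150818, -0.3283248841762543), 0.05214221030473709) [ 0.481912   -0.32820031  0.01219457]
lid_knob 0.49 [343.5, 350.1, 386.8, 374.6] [ 0.468 -0.295 -0.002] [ 0.796 -0.162  0.328]
810 ((0.7739303708076477, -0.2005825936794281), 0.036976158618927) [ 0.76305354 -0.20096407  0.01660001]
```

View pics/w1.png

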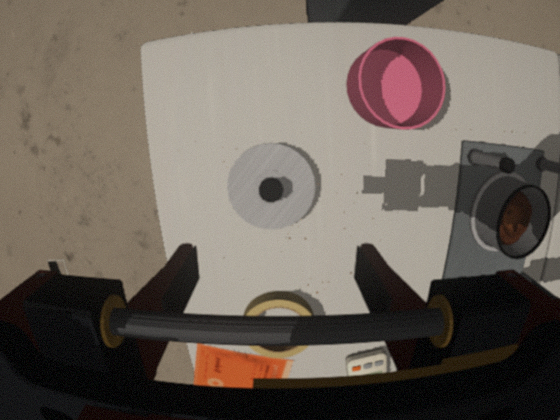

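Emit:
step_arm --series '[{"twist": [0,0,0],"xyz": [0,-6.5,20],"grip": 1},{"twist": [0,0,0],"xyz": [0,0,40],"grip": 1},{"twist": [0,0,0],"xyz": [0,0,45],"grip": 1},{"twist": [0,0,0],"xyz": [0,0,40],"grip": 1},{"twist": [0,0,0],"xyz": [0,0,30],"grip": 1},{"twist": [0,0,0],"xyz": [0,0,15],"grip": 1},{"twist": [0,0,0],"xyz": [0,0,10],"grip": 1},{"twist": [0,0,0],"xyz": [0,0,0],"grip": 1}]'

```text
clock: 4.9
position: [0.485, -0.3254, 0.0414]
eef_rot: [-0.108, -3.139, -0.001]
ft_force: [-0.9, -0.2, -0.2]
grip_width: 0.999
grip_force: 0.0
```

Emit:
step_arm --series '[{"twist": [0,0,0],"xyz": [0,-2.8,3],"grip": 1},{"twist": [0,0,0],"xyz": [0,0,3.5],"grip": 1},{"twist": [0,0,0],"xyz": [0,0,0],"grip": 1}]'

```text
clock: 5.2
position: [0.485, -0.3291, 0.0356]
eef_rot: [0.11, 3.139, -0.0]
ft_force: [0.1, -0.9, -0.4]
grip_width: 1.002
grip_force: 0.0
```

Emit:
step_arm --series '[{"twist": [0,0,0],"xyz": [0,0.5,1.2],"grip": 1},{"twist": [0,0,0],"xyz": [0,0,0],"grip": 0.25},{"twist": [0,0,0],"xyz": [0,0,0],"grip": 0.25},{"twist": [0,0,0],"xyz": [0,0,0],"grip": 0.2},{"twist": [0,0,0],"xyz": [0,0,0],"grip": 0.1},{"twist": [0,0,0],"xyz": [0,0,0],"grip": 0.1},{"twist": [0,0,0],"xyz": [0,0,0],"grip": 0.1},{"twist": [0,0,0],"xyz": [0,0,0],"grip": 0.1}]'

```text
clock: 6.0
position: [0.4848, -0.3283, 0.0339]
eef_rot: [-0.11, -3.14, -0.0]
ft_force: [-0.7, 0.7, 0.1]
grip_width: 0.402
grip_force: 0.0
```

Emit:
step_arm --series '[{"twist": [0,0,0],"xyz": [0,0,0],"grip": 0},{"twist": [0,0,0],"xyz": [0,0,0],"grip": 0},{"twist": [0,0,0],"xyz": [0,0,0],"grip": 0},{"twist": [0,0,0],"xyz": [0,0,0],"grip": 0}]'

```text
clock: 6.4
position: [0.4848, -0.3283, 0.0339]
eef_rot: [-0.11, -3.14, -0.0]
ft_force: [0.9, 0.2, 0.2]
grip_width: 0.302
grip_force: 30.0
```

Emit:
step_arm --series '[{"twist": [0,0,0],"xyz": [0,0,-5],"grip": 0},{"twist": [0,0,0],"xyz": [0,0,-15],"grip": 0},{"twist": [0,0,0],"xyz": [0,0,-25],"grip": 0},{"twist": [0,0,0],"xyz": [0,0,-30],"grip": 0},{"twist": [0,0,0],"xyz": [0,0,-30],"grip": 0},{"twist": [0,0,0],"xyz": [0,0,-25],"grip": 0},{"twist": [0,0,0],"xyz": [0,0,-15],"grip": 0},{"twist": [0,0,0],"xyz": [0,0,-5],"grip": 0}]'

```text
clock: 7.2
position: [0.4853, -0.3288, 0.1862]
eef_rot: [0.11, 3.137, -0.002]
ft_force: [-0.1, -0.1, -1.7]
grip_width: 0.305
grip_force: 30.0
```

```bash
python3 - <<'E'
from h import *
s=get_state();p=grab_frame("wrist");C=wcloud(p,s);cv2.imwrite("pics/w2.png",p["frame"][:,:,::-1])
print(s["position"],s["grip_width"])
z0=s["position"][2]-.034
X=C[p["z_map"]>0]
m=(np.abs(X[:,2]-z0-.013)<.005)&(np.hypot(*(X[:,:2]-s["position"][:2]).T)<.07)
F=X[m]; print(len(F),cv2.minEnclosingCircle(F[:,:2].astype(np.float32)),F[:,2].mean())
A=np.c_[F,np.ones(len(F))][:,[0,1,3]];print("slope",np.linalg.lstsq(A,F[:,2],rcond=None)[0])
T=X[(np.abs(X[:,2]-.0715)<.006)&(np.hypot(X[:,0]-.5355,X[:,1]+.005)<.065)]
print("rim",len(T),cv2.minEnclosingCircle(T[:,:2].astype(np.float32)),T.mean(0))
E
```

```text
[ 0.48534258 -0.32880729  0.18616021] 0.3050149623060859
14738 ((0.4855404794216156, -0.32910051941871643), 0.052031468600034714) 0.1643989235988557
slope [ 0.00468581 -0.001242    0.16180095]
rim 505 ((0.536126971244812, -0.00953882560133934), 0.05053836852312088) [ 0.53515882 -0.0371881   0.06937564]
```

Emit:
step_arm --series '[{"twist": [0,0,0],"xyz": [-3,15,0],"grip": 0},{"twist": [0,0,0],"xyz": [-6,35,0],"grip": 0},{"twist": [0,0,0],"xyz": [-6.5,40,0],"grip": 0},{"twist": [0,0,0],"xyz": [-6.5,45,0],"grip": 0},{"twist": [0,0,0],"xyz": [-6,40,0],"grip": 0},{"twist": [0,0,0],"xyz": [-4,30,0],"grip": 0},{"twist": [0,0,0],"xyz": [-2,15,0],"grip": 0},{"twist": [0,0,0],"xyz": [0,0,0],"grip": 0}]'

```text
clock: 8.05
position: [0.5339, -0.1083, 0.1828]
eef_rot: [-0.103, -3.138, -0.001]
ft_force: [0.9, -0.4, -0.7]
grip_width: 0.305
grip_force: 30.0
```

```bash
cat > m.py <<'E'
from h import *
from scipy.optimize import least_squares
def fit(P,r=None):
    f=lambda a:np.hypot(P[:,0]-a[0],P[:,1]-a[1])-a[2]
    o=least_squares(f,[*P.mean(0)[:2],.05],loss="soft_l1",f_scale=.001);return o.x.round(4),np.abs(o.fun).mean().round(4)
s=get_state();p=grab_frame("wrist");C=wcloud(p,s);cv2.imwrite("pics/w3.png",p["frame"][:,:,::-1])
print(s["position"],s["grip_width"],R.from_rotvec(s["eef_rot"]).as_matrix().round(4)[:,1])
X=C[p["z_map"]>0]
m=(np.abs(X[:,2]-s["position"][2]+.0215)<.004)&(np.hypot(*(X[:,:2]-s["position"][:2]).T)<.07)
F=X[m]; print("lid",len(F),cv2.minEnclosingCircle(F[:,:2].astype(np.float32)))
d=np.hypot(X[:,0]-.5355,X[:,1]+.005)
T=X[(X[:,2]>.066)&(X[:,2]<.077)&(d<.056)&(d>.042)]
print("rim",len(T),fit(T),cv2.minEnclosingCircle(T[:,:2].astype(np.float32)),T[:,2].mean(),np.degrees(np.ptp(np.arctan2(T[:,1]+.005,T[:,0]-.5355))))
N=X[(X[:,2]>.017)&(X[:,2]<.024)&(d<.065)&(d>.048)]
if len(N)>20: print("nest",len(N),fit(N))
for y in(-1,1):
    Q=X[(X[:,2]>.088)&(X[:,2]<.1)&(np.hypot(X[:,0]-.4626-y*.0048,X[:,1]-.0005-y*.0655)<.02)]
    if len(Q): print("post",y,len(Q),cv2.minEnclosingCircle(Q[:,:2].astype(np.float32)))
t=grab_frame("top");X=cloud(t)[t["z_map"]>0]
m=(np.abs(X[:,2]-s["position"][2]+.0215)<.008)&(np.hypot(*(X[:,:2]-s["position"][:2]).T)<.07)
F=X[m]; print("top lid",len(F),cv2.minEnclosingCircle(F[:,:2].astype(np.float32)))
d=np.hypot(X[:,0]-.5355,X[:,1]+.005)
T=X[(X[:,2]>.064)&(X[:,2]<.079)&(d<.056)&(d>.042)];print("top rim",len(T),fit(T))
E
python3 m.py
```

```text
[ 0.53392262 -0.10834629  0.1828143 ] 0.3049357602810788 [6.540e-02 9.979e-01 7.000e-04]
lid 14680 ((0.534334123134613, -0.10853376984596252), 0.05202995613217354)
rim 1232 (array([ 0.5353, -0.0065,  0.048 ]), np.float64(0.0008)) ((0.5355199575424194, -0.0056382655166089535), 0.05049653351306915) 0.07000664751946067 359.4692740637647
nest 841 (array([ 0.5367, -0.0049,  0.0556]), np.float64(0.0021))
post -1 487 ((0.4578440189361572, -0.06643152236938477), 0.009205125272274017)
post 1 339 ((0.46763181686401367, 0.06481059640645981), 0.009493148885667324)
top lid 43 ((0.5327662229537964, -0.06723801791667938), 0.025154059752821922)
top rim 78 (array([ 0.5353, -0.005 ,  0.0481]), np.float64(0.0008))
```

View pics/w3.png

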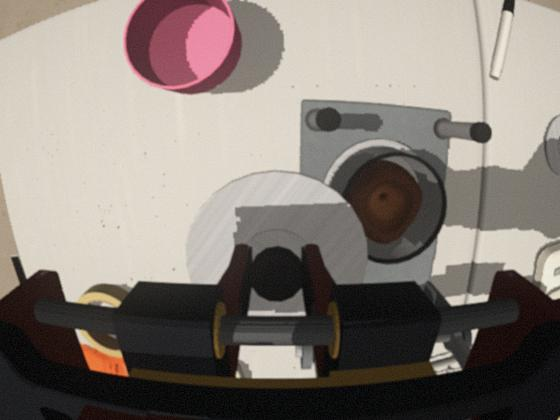

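Emit:
step_arm --series '[{"twist": [0,0,0],"xyz": [0.7,15,0],"grip": 0},{"twist": [0,0,0],"xyz": [1,25,0],"grip": 0},{"twist": [0,0,0],"xyz": [1.5,28,0],"grip": 0},{"twist": [0,0,0],"xyz": [1,22.4,0],"grip": 0},{"twist": [0,0,0],"xyz": [1,12,10],"grip": 0},{"twist": [0,0,0],"xyz": [0,0,20],"grip": 0},{"twist": [0,0,0],"xyz": [0,0,20],"grip": 0},{"twist": [0,0,0],"xyz": [0,0,5],"grip": 0}]'

```text
clock: 8.95
position: [0.5344, -0.0108, 0.1265]
eef_rot: [-0.113, -3.136, 0.002]
ft_force: [0.2, 0.1, -1.1]
grip_width: 0.303
grip_force: 30.0
```

Emit:
step_arm --series '[{"twist": [0,0,0],"xyz": [0,0,0],"grip": 0}]'

```text
clock: 9.05
position: [0.5353, -0.0104, 0.128]
eef_rot: [-0.113, -3.137, 0.002]
ft_force: [0.5, 0.4, -1.2]
grip_width: 0.309
grip_force: 30.0
```

```bash
python3 m.py
```

```text
[ 0.53525446 -0.01044879  0.12797493] 0.30853679795290534 [ 0.072   0.9974 -0.0012]
lid 14699 ((0.5357245802879333, -0.010693421587347984), 0.05200480669736862)
rim 490 (array([ 0.54  , -0.0077,  0.0527]), np.float64(0.0007)) ((0.5030745267868042, 0.005465072579681873), 0.03532279282808304) 0.07059914032556142 359.47143735852
nest 1519 (array([ 0.5385, -0.0059,  0.0568]), np.float64(0.0019))
post -1 768 ((0.45817452669143677, -0.06560485064983368), 0.009072963148355484)
post 1 743 ((0.4675554037094116, 0.06471636891365051), 0.009159494191408157)
top lid 0 ((0.0, 0.0), 0.0)m.py:5: RuntimeWarning: Mean of empty slice.
  o=least_squares(f,[*P.mean(0)[:2],.05],loss="soft_l1",f_scale=.001);return o.x.round(4),np.abs(o.fun).mean().round(4)
  ret = um.true_divide(
Traceback (most recent call last):
  File "m.py", line 23, in <module>
    T=X[(X[:,2]>.064)&(X[:,2]<.079)&(d<.056)&(d>.042)];print("top rim",len(T),fit(T))
                                                                              ~~~^^^
  File "m.py", line 5, in fit
    o=least_squares(f,[*P.mean(0)[:2],.05],loss="soft_l1",f_scale=.001);return o.x.round(4),np.abs(o.fun).mean().round(4)
ValueError: Initial guess is outside of provided bounds
```

Emit:
step_arm --series '[{"twist": [0,0,0],"xyz": [0.2,4.8,0],"grip": 0},{"twist": [0,0,0],"xyz": [0,0,8],"grip": 0},{"twist": [0,0,0],"xyz": [0,0,4],"grip": 0},{"twist": [0,0,0],"xyz": [0,0,0],"grip": 0},{"twist": [0,0,0],"xyz": [0,0,0],"grip": 0}]'

```text
clock: 9.65
position: [0.536, -0.004, 0.1168]
eef_rot: [-0.11, -3.139, 0.0]
ft_force: [-1.1, 0.7, -1.3]
grip_width: 0.302
grip_force: 30.0
```

```bash
python3 m.py 2>&1 | head -7
```

```text
m.py:5: RuntimeWarning: Mean of empty slice.
  o=least_squares(f,[*P.mean(0)[:2],.05],loss="soft_l1",f_scale=.001);return o.x.round(4),np.abs(o.fun).mean().round(4)
  ret = um.true_divide(
[ 0.5360099  -0.00402077  0.11678358] 0.30190819444244144 [ 6.980e-02  9.976e-01 -1.000e-04]
lid 14702 ((0.5358859300613403, -0.004284818656742573), 0.051988981664180756)
rim 306 (array([ 0.5386, -0.0055,  0.0515]), np.float64(0.0004)) ((0.49707746505737305, -0.008605502545833588), 0.03061048313975334) 0.07026674916742823 359.37098914821985
```

Emit:
step_arm --series '[{"twist": [0,0,0],"xyz": [0.2,-1.5,0],"grip": 0},{"twist": [0,0,0],"xyz": [0,0,3],"grip": 0},{"twist": [0,0,0],"xyz": [0,0,3],"grip": 0},{"twist": [0,0,0],"xyz": [0,0,0],"grip": 0},{"twist": [0,0,0],"xyz": [0,0,0],"grip": 0}]'

```text
clock: 10.25
position: [0.5357, -0.0054, 0.1108]
eef_rot: [-0.109, -3.139, 0.0]
ft_force: [-0.5, -0.8, -1.7]
grip_width: 0.3
grip_force: 30.0
```

Emit:
step_arm --series '[{"twist": [0,0,0],"xyz": [0,0,2],"grip": 0},{"twist": [0,0,0],"xyz": [0,0,2],"grip": 0},{"twist": [0,0,0],"xyz": [0,0,2],"grip": 0},{"twist": [0,0,0],"xyz": [0,0,1.5],"grip": 0},{"twist": [0,0,0],"xyz": [0,0,0],"grip": 0}]'

```text
clock: 10.75
position: [0.5356, -0.0054, 0.1032]
eef_rot: [-0.11, -3.139, 0.0]
ft_force: [-0.8, 0.6, -1.4]
grip_width: 0.302
grip_force: 30.0
```

Emit:
step_arm --series '[{"twist": [0,0,0],"xyz": [0,0,2],"grip": 0},{"twist": [0,0,0],"xyz": [0,0,2],"grip": 0},{"twist": [0,0,0],"xyz": [0,0,1.5],"grip": 0},{"twist": [0,0,0],"xyz": [0,0,0],"grip": 0}]'

```text
clock: 11.15
position: [0.5356, -0.0054, 0.0977]
eef_rot: [-0.11, -3.139, 0.0]
ft_force: [-0.2, -0.5, -0.7]
grip_width: 0.304
grip_force: 30.0
```

Emit:
step_arm --series '[{"twist": [0,0,0],"xyz": [0,0,0.8],"grip": 0},{"twist": [0,0,0],"xyz": [0,0,0],"grip": 0},{"twist": [0,0,0],"xyz": [0,0,0],"grip": 0}]'

```text
clock: 11.45
position: [0.5358, -0.0054, 0.0972]
eef_rot: [0.11, 3.14, 0.0]
ft_force: [-0.0, -0.2, -0.4]
grip_width: 0.303
grip_force: 30.0
```

Emit:
step_arm --series '[{"twist": [0,0,0],"xyz": [0,0,0],"grip": 0.6},{"twist": [0,0,0],"xyz": [0,0,0],"grip": 0.8},{"twist": [0,0,0],"xyz": [0,0,0],"grip": 0.8},{"twist": [0,0,0],"xyz": [0,0,0],"grip": 0.8},{"twist": [0,0,0],"xyz": [0,0,0],"grip": 0.8}]'

```text
clock: 11.95
position: [0.5358, -0.0054, 0.0972]
eef_rot: [0.109, 3.14, 0.0]
ft_force: [0.3, 0.3, 0.3]
grip_width: 0.718
grip_force: 0.0
```

Emit:
step_arm --series '[{"twist": [0,0,0],"xyz": [0,0,-5],"grip": 0.8},{"twist": [0,0,0],"xyz": [0,0,-15],"grip": 0.8},{"twist": [0,0,0],"xyz": [0,0,-30],"grip": 0.8},{"twist": [0,0,0],"xyz": [5,0,-40],"grip": 0.8},{"twist": [0,0,0],"xyz": [20,0,-30],"grip": 0.8},{"twist": [0,0,0],"xyz": [20,0,-20],"grip": 0.8},{"twist": [0,0,0],"xyz": [0,0,0],"grip": 0.8},{"twist": [0,0,0],"xyz": [0,0,0],"grip": 0.8}]'

```text
clock: 12.75
position: [0.4912, -0.002, 0.2376]
eef_rot: [0.109, 3.138, 0.002]
ft_force: [0.9, 0.1, 0.4]
grip_width: 0.798
grip_force: 0.0
```

```bash
cat > m2.py <<'E'
from m import fit
E
python3 - <<'E'
from h import *
s=get_state();p=grab_frame("wrist");C=wcloud(p,s);cv2.imwrite("pics/w4.png",p["frame"][:,:,::-1])
print(s["position"],R.from_rotvec(s["eef_rot"]).as_matrix().round(4)[:,1])
X=C[p["z_map"]>0]
d=np.hypot(X[:,0]-.5357,X[:,1]+.0057)
F=X[(np.abs(X[:,2]-.0755)<.005)&(d<.06)];print("flange",len(F),cv2.minEnclosingCircle(F[:,:2].astype(np.float32)),F[:,2].mean())
A=np.c_[F[:,:2],np.ones(len(F))];print("slope",np.linalg.lstsq(A,F[:,2],rcond=None)[0])
t=grab_frame("top");X=cloud(t)[t["z_map"]>0]
h=X[(X[:,2]>.315)&(X[:,2]<.34)&(np.hypot(X[:,0]-.66,X[:,1]+.014)<.09)];print("handle",len(h),cv2.minAreaRect(h[:,:2].astype(np.float32)),h[:,2].max())
E
```

```text
[ 0.49123743 -0.00204562  0.23762887] [0.0692 0.9976 0.001 ]
flange 6920 ((0.5367422699928284, -0.005363684147596359), 0.052699100226163864) 0.07468617608487578
slope [0.0008457  0.0005981  0.07423871]
handle 496 ((0.6610901355743408, -0.01442822813987732), (0.1436917632818222, 0.022791897878050804), 85.7697982788086) 0.33630871055351563
```

View pics/w4.png

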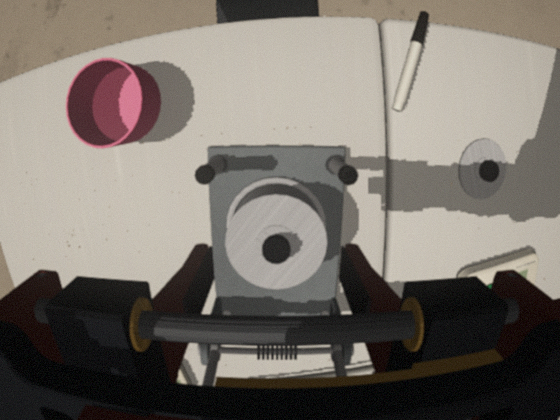

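Emit:
step_arm --series '[{"twist": [0,0,0],"xyz": [0,0,-30],"grip": 0.8},{"twist": [0,0,0],"xyz": [0,0,-45],"grip": 0.8},{"twist": [0,0,0.13],"xyz": [0,0,-45],"grip": 0.8},{"twist": [0,0,0.13],"xyz": [0,0,-45],"grip": 0.8},{"twist": [0,0,0.13],"xyz": [0,0,-20],"grip": 0.8},{"twist": [0,0,0.13],"xyz": [0,0,0],"grip": 0.8},{"twist": [0,0,0.13],"xyz": [0,0,0],"grip": 0.8},{"twist": [0,0,0.13],"xyz": [0,0,0],"grip": 0.8}]'

```text
clock: 13.65
position: [0.4915, -0.0022, 0.421]
eef_rot: [-1.302, -2.858, 0.002]
ft_force: [-0.1, -0.3, 0.4]
grip_width: 0.799
grip_force: 0.0
```

Emit:
step_arm --series '[{"twist": [0,0,0.13],"xyz": [0,0,0],"grip": 0.8},{"twist": [0,0,0.13],"xyz": [0,0,0],"grip": 0.8},{"twist": [0,0,0.13],"xyz": [0,0,0],"grip": 0.8},{"twist": [0,0,0.13],"xyz": [0,0,0],"grip": 0.8},{"twist": [0,0,0.13],"xyz": [0,0,0],"grip": 0.8},{"twist": [0,0,0.13],"xyz": [0,0,0],"grip": 0.8},{"twist": [0,0,0],"xyz": [0,0,0],"grip": 0.8},{"twist": [0,0,0],"xyz": [0,0,0],"grip": 0.8}]'

```text
clock: 14.45
position: [0.4912, -0.0022, 0.4213]
eef_rot: [-2.282, -2.159, 0.003]
ft_force: [-0.7, -0.2, -0.7]
grip_width: 0.799
grip_force: 0.0
```

```bash
python3 - <<'E'
from h import *
s=get_state();M=R.from_rotvec(s["eef_rot"]).as_matrix();print(s["position"],M.round(3).tolist(),s["q"])
print("to above handle (tool mm)",(M.T@(np.array([.6606,-.0145,.42])-s["position"])*1000).round(1))
E
```

```text
[ 0.49121781 -0.00218823  0.42129675] [[0.055, 0.998, -0.001], [0.998, -0.055, -0.001], [-0.001, -0.001, -1.0]] [-0.56365732  0.05902378  0.50498269  1.64285181 -0.02799023  1.44862613
 -0.11122684]
to above handle (tool mm) [ -2.9 169.8   1.1]
```

Emit:
step_arm --series '[{"twist": [0,0,0.017],"xyz": [0,0,0],"grip": 1},{"twist": [0,0,0],"xyz": [0,20,0],"grip": 1},{"twist": [0,0,0],"xyz": [0,45,0],"grip": 1},{"twist": [0,0,0],"xyz": [0,45,0],"grip": 1},{"twist": [0,0,0],"xyz": [0,40,0],"grip": 1},{"twist": [0,0,0],"xyz": [0,20,0],"grip": 1},{"twist": [0,0,0],"xyz": [0,0,0],"grip": 1},{"twist": [0,0,0],"xyz": [0,0,0],"grip": 1}]'

```text
clock: 15.25
position: [0.6603, -0.0155, 0.4213]
eef_rot: [-2.304, -2.135, 0.003]
ft_force: [0.0, 0.0, -0.5]
grip_width: 1.0
grip_force: 0.0
```

```bash
python3 - <<'E'
from h import *
s=get_state();M=R.from_rotvec(s["eef_rot"]).as_matrix();print(s["position"],M.round(3)[:,1])
p=grab_frame("wrist");X=wcloud(p,s)[p["z_map"]>0]
h=X[(X[:,2]>.312)&(X[:,2]<.34)&(np.hypot(X[:,0]-.66,X[:,1]+.014)<.09)]
print("handle",len(h),cv2.minAreaRect(h[:,:2].astype(np.float32)),np.percentile(h[:,2],[5,50,98]))
print("to handle (tool mm)",(M.T@(np.array([.6606,-.0145,.319])-s["position"])*1000).round(1))
E
```

```text
[ 0.66031531 -0.0155207   0.4212737 ] [ 0.997 -0.076 -0.001]
handle 4748 ((0.6619403958320618, -0.015353679656982422), (0.14688606560230255, 0.02311495877802372), 85.92330169677734) [0.31809722 0.32700292 0.33009575]
to handle (tool mm) [  1.1   0.4 102.3]
```

Emit:
step_arm --series '[{"twist": [0,0,0],"xyz": [0,1,20],"grip": 1},{"twist": [0,0,0],"xyz": [0,0,30],"grip": 1},{"twist": [0,0,0],"xyz": [0,0,25],"grip": 1},{"twist": [0,0,0],"xyz": [0,0,17],"grip": 1},{"twist": [0,0,0],"xyz": [0,0,10],"grip": 1},{"twist": [0,0,0],"xyz": [0,0,0],"grip": 1},{"twist": [0,0,0],"xyz": [0,0,0],"grip": 0.4},{"twist": [0,0,0],"xyz": [0,0,0],"grip": 0.3}]'

```text
clock: 16.1
position: [0.6618, -0.0154, 0.3216]
eef_rot: [2.303, 2.135, 0.003]
ft_force: [-0.2, -0.0, -0.0]
grip_width: 0.854
grip_force: 0.0
```

Emit:
step_arm --series '[{"twist": [0,0,0],"xyz": [0,0,0],"grip": 0},{"twist": [0,0,0],"xyz": [0,0,0],"grip": 0},{"twist": [0,0,0],"xyz": [0,0,0],"grip": 0},{"twist": [0,0,0],"xyz": [0,0,0],"grip": 0},{"twist": [0,0,0],"xyz": [0,0,0],"grip": 0},{"twist": [0,0,0],"xyz": [0,0,0],"grip": 0},{"twist": [0,0,0],"xyz": [0,0,0],"grip": 0}]'

```text
clock: 16.8
position: [0.6618, -0.0153, 0.3202]
eef_rot: [2.304, 2.135, 0.001]
ft_force: [1.6, -1.2, -0.6]
grip_width: 0.241
grip_force: 30.0
```

```bash
python3 - <<'E'
import numpy as np
n=32;t=np.linspace(0,1,n+1);th=1.62*(1-(10*t**3-15*t**4+6*t**5)*.5-.5*t)
th=1.62*(1-(3*t**2-2*t**3))
y=-215*np.cos(th);z=-215*np.sin(th)
for i,(a,b,c) in enumerate(zip(np.diff(y),np.diff(z),th[1:])):print(i,round(a,1),round(b,1),round(c,2))
E
```

```text
0 -1.0 -0.0 1.62
1 -2.9 -0.1 1.6
2 -4.7 -0.1 1.58
3 -6.4 0.0 1.55
4 -7.9 0.3 1.51
5 -9.3 0.7 1.47
6 -10.5 1.3 1.42
7 -11.5 2.1 1.37
8 -12.4 2.9 1.31
9 -13.0 4.0 1.24
10 -13.5 5.1 1.18
11 -13.7 6.2 1.11
12 -13.6 7.4 1.04
13 -13.4 8.6 0.96
14 -12.9 9.8 0.89
15 -12.2 10.8 0.81
16 -11.4 11.7 0.73
17 -10.4 12.4 0.66
18 -9.3 12.9 0.58
19 -8.1 13.3 0.51
20 -6.9 13.3 0.44
21 -5.7 13.2 0.38
22 -4.6 12.8 0.31
23 -3.6 12.2 0.25
24 -2.6 11.4 0.2
25 -1.8 10.4 0.15
26 -1.2 9.2 0.11
27 -0.7 7.9 0.07
28 -0.3 6.3 0.04
29 -0.1 4.7 0.02
30 -0.0 2.9 0.0
31 -0.0 1.0 0.0
```

Emit:
step_arm --series '[{"twist": [0,0,0],"xyz": [0,-1,0],"grip": 0},{"twist": [0,0,0],"xyz": [0,-2.9,-0.1],"grip": 0},{"twist": [0,0,0],"xyz": [0,-4.7,-0.1],"grip": 0},{"twist": [0,0,0],"xyz": [0,-6.4,0],"grip": 0},{"twist": [0,0,0],"xyz": [0,-7.9,0.3],"grip": 0},{"twist": [0,0,0],"xyz": [0,-9.3,0.7],"grip": 0},{"twist": [0,0,0],"xyz": [0,-10.5,1.3],"grip": 0},{"twist": [0,0,0],"xyz": [0,-11.5,2.1],"grip": 0}]'

```text
clock: 17.6
position: [0.607, -0.0109, 0.3167]
eef_rot: [2.303, 2.135, 0.003]
ft_force: [4.1, -0.7, 6.6]
grip_width: 0.244
grip_force: 30.0
```

Emit:
step_arm --series '[{"twist": [0,0,0],"xyz": [0,-12.4,2.9],"grip": 0},{"twist": [0,0,0],"xyz": [0,-13,4],"grip": 0},{"twist": [0,0,0],"xyz": [0,-13.5,5.1],"grip": 0},{"twist": [0,0,0],"xyz": [0,-13.7,6.2],"grip": 0},{"twist": [0,0,0],"xyz": [0,-13.6,7.4],"grip": 0},{"twist": [0,0,0],"xyz": [0,-13.4,8.6],"grip": 0},{"twist": [0,0,0],"xyz": [0,-12.9,9.8],"grip": 0},{"twist": [0,0,0],"xyz": [0,-12.2,10.8],"grip": 0}]'

```text
clock: 18.4
position: [0.5026, -0.0024, 0.2615]
eef_rot: [2.303, 2.136, 0.004]
ft_force: [6.2, 1.6, 3.0]
grip_width: 0.25
grip_force: 30.0
```

Emit:
step_arm --series '[{"twist": [0,0,0],"xyz": [0,-11.4,11.7],"grip": 0},{"twist": [0,0,0],"xyz": [0,-10.4,12.4],"grip": 0},{"twist": [0,0,0],"xyz": [0,-9.3,12.9],"grip": 0},{"twist": [0,0,0],"xyz": [0,-8.1,13.3],"grip": 0},{"twist": [0,0,0],"xyz": [0,-6.9,13.3],"grip": 0},{"twist": [0,0,0],"xyz": [0,-5.7,13.2],"grip": 0},{"twist": [0,0,0],"xyz": [0,-4.6,12.8],"grip": 0},{"twist": [0,0,0],"xyz": [0,-3.6,12.2],"grip": 0}]'

```text
clock: 19.2
position: [0.4442, 0.0022, 0.16]
eef_rot: [2.302, 2.135, 0.007]
ft_force: [7.4, 2.1, 6.3]
grip_width: 0.243
grip_force: 30.0
```

```bash
python3 - <<'E'
from h import *
s=get_state();print(s["position"],s["ft_force"],s["ft_torque"])
t=grab_frame("scene");cv2.imwrite("pics/s5.png",cv2.resize(t["frame"][100:330,180:380,::-1],None,fx=2.5,fy=2.5))
E
```

```text
[0.44422688 0.00220254 0.1599824 ] [7.41596615 2.06851408 6.26104787] [ 0.44801346 -1.9034416   0.01851475]
```

View pics/s5.png

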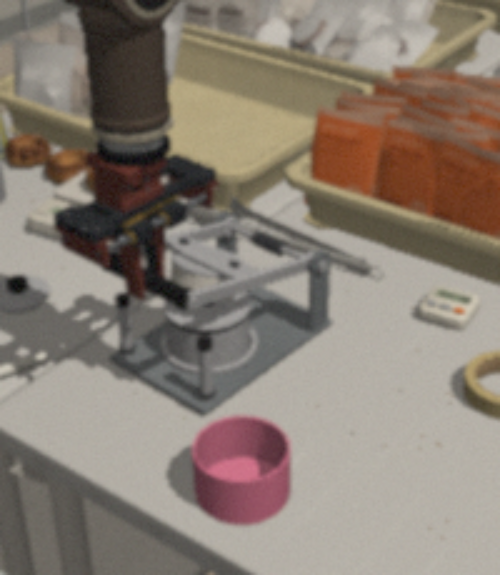

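Emit:
step_arm --series '[{"twist": [0,0,0],"xyz": [0,-2.6,11.4],"grip": 0},{"twist": [0,0,0],"xyz": [0,-1.8,10.4],"grip": 0},{"twist": [0,0,0],"xyz": [0,-1.2,9.2],"grip": 0},{"twist": [0,0,0],"xyz": [0,-0.7,7.9],"grip": 0},{"twist": [0,0,0],"xyz": [0,-0.3,6.3],"grip": 0},{"twist": [0,0,0],"xyz": [0,-0.1,4.7],"grip": 0},{"twist": [0,0,0],"xyz": [0,0,2.9],"grip": 0},{"twist": [0,0,0],"xyz": [0,0,1],"grip": 0}]'

```text
clock: 20.05
position: [0.438, 0.0027, 0.1067]
eef_rot: [2.302, 2.135, 0.006]
ft_force: [4.3, 2.8, 11.9]
grip_width: 0.24
grip_force: 30.0
```

Emit:
step_arm --series '[{"twist": [0,0,0],"xyz": [0,0,1],"grip": 0},{"twist": [0,0,0],"xyz": [0,0,1],"grip": 0},{"twist": [0,0,0],"xyz": [0,0,0],"grip": 0},{"twist": [0,0,0],"xyz": [0,0,0],"grip": 0}]'

```text
clock: 20.45
position: [0.438, 0.0027, 0.1055]
eef_rot: [2.303, 2.135, 0.007]
ft_force: [2.1, 1.4, 20.8]
grip_width: 0.243
grip_force: 30.0
```

Emit:
step_arm --series '[{"twist": [0,0,0],"xyz": [0,0,0.7],"grip": 0},{"twist": [0,0,0],"xyz": [0,0,0.7],"grip": 0},{"twist": [0,0,0],"xyz": [0,0,0],"grip": 0},{"twist": [0,0,0],"xyz": [0,0,0],"grip": 0}]'

```text
clock: 20.85
position: [0.438, 0.0027, 0.1052]
eef_rot: [2.303, 2.136, 0.008]
ft_force: [-4.3, 2.1, 41.6]
grip_width: 0.244
grip_force: 30.0
```

```bash
python3 - <<'E'
from h import *
s=get_state();print(s["position"],s["ft_force"])
x0=np.array([.5357,-.0057]);e=np.array([.9974,-.072])
p=grab_frame("scene");X=cloud(p)[p["z_map"]>0];f=np.array([-e[1],e[0]])
u=(X[:,:2]-x0)@e;v=(X[:,:2]-x0)@f
# fork bar tops along length, and lid flange edge
for sg in(1,-1):
  for a in(-60,-20,20,60,90):
    m=(np.abs(u*1000-a)<12)&(np.abs(sg*v*1000-70)<7)&(X[:,2]>.09)&(X[:,2]<.14);print(sg,a,m.sum(),np.percentile(X[m,2],90).round(4) if m.any() else "")
cv2.imwrite("pics/s6.png",cv2.resize(p["frame"][150:280,190:340,::-1],None,fx=4,fy=4,interpolation=2))
E
```

```text
[0.43800723 0.00268596 0.10522839] [-4.31597382  2.10395808 41.60702834]
1 -60 0 
1 -20 0 
1 20 3 0.1122
1 60 2 0.0987
1 90 11 0.1127
-1 -60 44 0.1132
-1 -20 39 0.1116
-1 20 36 0.1129
-1 60 35 0.1126
-1 90 37 0.1117
```

View pics/s6.png

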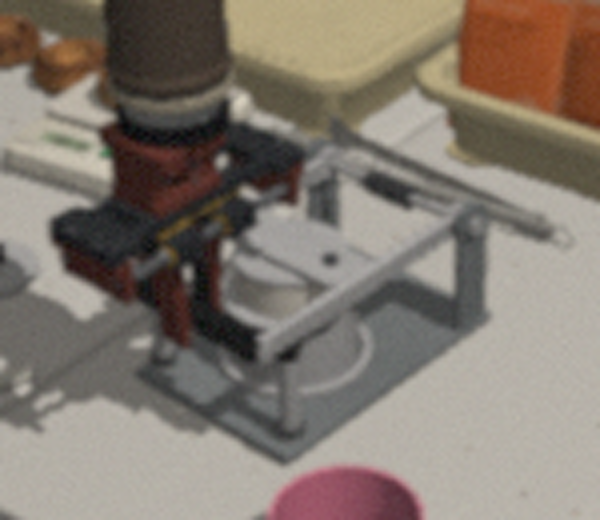

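Emit:
step_arm --series '[{"twist": [0,0,0],"xyz": [0,0,-0.4],"grip": 0},{"twist": [0,0,0],"xyz": [0,0,0],"grip": 0},{"twist": [0,0,0],"xyz": [0,0,0],"grip": 0},{"twist": [0,0,0],"xyz": [0,0,0],"grip": 0}]'

```text
clock: 21.3
position: [0.438, 0.0027, 0.1053]
eef_rot: [2.303, 2.136, 0.008]
ft_force: [-1.8, 1.1, 34.9]
grip_width: 0.242
grip_force: 30.0
```

Emit:
step_arm --series '[{"twist": [0,0,0],"xyz": [0,0,-0.2],"grip": 0},{"twist": [0,0,0],"xyz": [0,0,0],"grip": 0},{"twist": [0,0,0],"xyz": [0,0,0],"grip": 0},{"twist": [0,0,0],"xyz": [0,0,0],"grip": 0},{"twist": [0,0,0],"xyz": [0,0,0],"grip": 0},{"twist": [0,0,0],"xyz": [0,0,0],"grip": 0}]'

```text
clock: 21.9
position: [0.438, 0.0027, 0.1053]
eef_rot: [2.303, 2.136, 0.008]
ft_force: [-0.5, 1.8, 31.1]
grip_width: 0.245
grip_force: 30.0
```

```bash
python3 -c "
from cell import *
s=get_state();print(s['position'],s['ft_force'],s['grip_force']);print(close_job())"
```

```text
[0.43798222 0.00266929 0.10531253] [-0.52626889  1.811635   31.13413049] 30.006996989250183
the job is handed in; nothing more can be done
None
```

The 104 mm lid is on the tin and released; the press arm is down level on both stop posts, held by its handle with about 31 N, and I handed the job in at 21.9 s (the lid being fully home is inferred from the level arm, as its height under the foot was not measured).

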